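Run the bench magnifier's boom out one hole

TASK

The magnifier lens stops short of the culture dish. Squeeze in the sprung button on the side of its boom, draw the sleeve outwards (towards the lens) off that hole and on until the button pops out fully through the next hole, then stop at once and let go. Never pull hard against the button while it sits in a hole (over 20 N bends it), and leave the dish, bottle and slide box where they are.

Things in the scene. Friction and masses are not known exactly. Their poses are not given: they have to be found in the camera images.
- stand: Magnifier stand fixed to the bench: foot, post and a level square boom. Origin on the bench straight under the button; x points outwards along the boom (post at -165 mm, light pad with dish at +200), y to the side where the button sticks out, z up. The boom's axis is level at z = 150 mm, y = 0. Nothing of the stand is higher than 173 mm.
- boom_hole (a point): Point on the axis of the sliding sleeve level with its first hole; moves with it. Sleeve: aluminium tube 30 x 30 mm, from 125 mm behind to 75 mm ahead of this point. Pierced side: +y of the stand, 15 mm from the axis, 2 mm thick, holes 16 mm across. The next hole, in a strip let flush into that side, is 48 to 80 mm behind this point: it differs from stand to stand, find it by feel.
- lens (a point): Centre of the lens, fixed to the sleeve's front end, 134 mm ahead of its first hole at the height of the boom's axis; black ring 104 mm across, 12 mm thick.
- button_tip (a point): Top of the steel button's dome (14 mm across, dome radius 7 mm). It is on the fixed inner tube at x = 0 of the stand and does not travel with the sleeve. At the start it stands 7 mm proud of the first hole, 22 mm from the boom's axis. A flat finger pad closed over it onto the sleeve's side presses it flush; the opposite side is plain.
- boom (a joint): How far the sleeve is drawn out, m: 0 at the start (up to 1 mm play each way in a hole), 0.100 at the end stop. About 15 to 20 N draws it off the hole once the button is flush; then it slides with 7 to 10 N, stays where it is left, and locks when the button pops out.
- button (a joint): How far the button is pushed in, m: 0 fully out, 0.007 flush with the sleeve (spring about 6.5 N), 0.009 under the wall. Not flush it locks the sleeve; flush, its dome is cammed under the wall as the sleeve is drawn, and stays in until a hole comes. As it rises into a hole it tugs the sleeve forward a few mm (about 10 N change of pull).
- dish: Shallow round culture dish, 60 mm across, 14 mm high, on the light pad below the lens; origin under its centre. To be left alone.
- bottle: Amber bottle, 64 mm across, 150 mm high, standing on the bench; origin under its centre. To be left alone.
- slidebox: Grey slide box, 85 x 100 x 34 mm, on the bench; origin under its centre. To be left alone.

How it is judged:
By the outcome, as a careful person would: the job done as asked, in the order asked, and still so for the second after the job is handed in, with the robot touching nothing.
It also fails if it takes over 45 s, if anything falls off the work surface, if the arm or the gripper's body presses on something with over 40 N, if the wrist force passes 120 N, or if a joint passes its speed limit or range.

ROBOT

A 6-joint arm with a two-finger parallel gripper is mounted at the origin on the work surface. World frame = base frame: x ahead of the robot, y to its left, z up, the work surface at z = 0. Lengths are in mm, angles in degrees, forces in N, time in s.
With the tool pointing down it reaches from about 300 to 1000 mm from the base axis. Payload 5.1 kg.
Tool frame: the origin (TCP) lies on the mounting face of the last link; the fingertips stand 190 mm ahead of it and the grasp point (between the pads) lies 171 mm ahead of it (tip_reach is the distance from the TCP to the fingertips, in mm); z points along the fingers, y is the line along which they close (so a half turn about z gives the same grasp; the last joint's range is limited). The gripper opens to 95 mm and grips with 3 to 60 N. Pads are 20 mm wide; open, the fingers measure 119 mm over their backs; the gripper's body (75 mm by 180 mm) begins 59 mm behind the grasp point.
Start: joints at [71.413, 7.093, 94.555, -0, 78.352, -4.733], TCP at [155.665, 631.074, 404.756] pointing down, gripper open.
Joint ranges: [-149.61, 149.61], [-58.7, 133.49], [1.44, 155.28], [-77.14, 257.14], [18.33, 153.61], [-166.67, 166.67]. Speed limits (degrees/s): [147.25, 147.25, 180, 180, 180, 180].

INTERFACE

Orientations are given as [roll, pitch, yaw] about the fixed x, y, z axes, in that order (R = Rz(yaw) Ry(pitch) Rx(roll)).
In Python, from rig import * gives the robot as it stands.
- The arm moves only by the tool jog_arm, never from a script. Its argument "moves" is one flat list of numbers, 6 for each row, row after row: the shift along the world's x, y, z each as a share of 400 mm, from -1 to 1, then the turn, a rotation vector about the world's x, y, z each as a share of 120 degrees, from -1 to 1. In form: [tx, ty, tz, rx, ry, rz, tx, ty, tz, rx, ry, rz, ...]. A call has 1 to 20 rows; each row is the pose to reach, as a shift and turn from the pose commanded when the call began; what a row does not reach only later rows make up. A row lasts 1/8 s, in which the tool goes at most 62.5 mm and 10.7 degrees, less where a joint would pass 70% of its speed; a pose out of reach is approached as far as the arm can. A call with a number of a shift or a turn outside -1 to 1 is refused whole. A call with a gripper value outside its range is refused whole. "grip" is the opening, from 0 (shut) to 1 (fully open), set as the call begins (left out, the last holds). The fingers move at their own pace and stop on an object; "squeeze" is the grip in N (left out, the last holds). Time passes only in rows, so rows that repeat a pose let the fingers close. It gives the time, the measured TCP pose, the force, the opening and the grip force at its end, in the units of the state.
- get_obs(): the state, without advancing time (a new reading comes with each control period).
- camera(name): name is "side" or "top"; returns a dict with "pixels" (480x640x3 uint8, red, green, blue), "fx", "fy", "cx", "cy" (pixels), "T" (4x4, takes a point from camera to world coordinates). Camera axes: x right, y down, z forward; pixel columns grow to the right and rows downward; lengths in mm; the calibration is good to about 2 mm. A picture is of the moment at which its call begins. There is no depth.
- job_done(): hands the job in; it is judged then, once.
Trained networks look in a picture, given as the dict that the camera call returned (one of the last four; its "shot" number tells which), for a name from the list of things; names that differ only in an ending like _2 or _b are one class to them, and where a whole thing is asked for, a point or a joint stands for the part that bears it (a point fixed in the world has none). Each returns a list of dicts, best first, with "score" (0 to 1); they miss things now and then, are a little off and sometimes report something else, mostly with a low value. They report only what shows in the picture. A call takes as long as a camera call.
- search_frame(picture, label): "point" ([column, row] as shares, 0 to 1, of the picture: columns of its width, rows of its height, amid what is visible of it).
- trace(picture, label): "mask" (480x640 bool, what is visible of it) and "point" ([column, row] as shares, 0 to 1, of the picture: columns of its width, rows of its height, amid what is visible of it).
The state is a dict: "clock": time; "joint_pos": joint angles; "joint_velocities": joint speeds; "tau": joint torques, N m; "ee_pos": TCP position; "orientation": TCP orientation; "contact_force": force on the tool from outside, world axes, zero at the start; "moment": the same for the moment, N m; "gripper_width": opening from 0.0 (shut) to 1.0 (fully open); "grasp_force": force on a finger pad.
Only numpy, scipy, OpenCV 4.12 (cv2) and the standard library are available. Lean on these libraries where they do the work, as an engineer would, in place of code of your own. Each camera call takes 0.05 s, during which the arm holds its last target. There are 200 camera calls.

## Working session

There is one attempt and no reset: what is moved stays moved. The work goes in short steps, Python scripts to look and compute and a tool call to move; the robot and the scene stay as the last step left them, time stands still between calls to the robot, and variables do not carry over. Pictures are saved under pics/ and viewed, at most 10 in all, crops included, and the job is handed in when it is done.

Besides the shell and the picture viewer there is one more tool, called after "Call:" as name(argument=value, ...), one argument or row to a line, values as JSON. jog_arm: Moves the arm, as the interface text tells. Its arguments: {"type":"object","properties":{"moves":{"type":"array","items":{"type":"number","minimum":-1,"maximum":1}},"grip":{"type":"number"},"squeeze":{"type":"number"}},"required":["moves"]}

```bash
mkdir -p pics; cat > h.py <<'E'
from rig import *
import numpy as np, cv2
def ray(c,p):
    d=np.array([(p[0]*640-c["cx"])/c["fx"],(p[1]*480-c["cy"])/c["fy"],1]);T=np.array(c["T"])
    return T[:3,3],T[:3,:3]@d/np.linalg.norm(d)
def tri(rs):
    A=np.zeros((3,3));b=np.zeros(3)
    for o,d in rs:
        P=np.eye(3)-np.outer(d,d);A+=P;b+=P@o
    x=np.linalg.solve(A,b);return x,[np.linalg.norm((np.eye(3)-np.outer(d,d))@(x-o)) for o,d in rs]
def proj(c,X):
    T=np.array(c["T"]);q=T[:3,:3].T@(np.array(X)-T[:3,3]);return q[0]/q[2]*c["fx"]+c["cx"],q[1]/q[2]*c["fy"]+c["cy"]
E
python3 - <<'E'
from h import *
C={n:camera(n) for n in("side","top")}
for n,c in C.items():
    cv2.imwrite(f"pics/{n}0.png",c["pixels"][:,:,::-1]); print(n,np.round(c["T"],2).tolist(),c["fx"])
for l in["stand","boom_hole","lens","button_tip","dish","bottle","slidebox"]:
    R=[]
    for n,c in C.items():
        s=search_frame(c,l)
        print(l,n,[(round(q["point"][0]*640),round(q["point"][1]*480),round(q["score"],2)) for q in s[:3]])
        if s:R.append(ray(c,s[0]["point"]))
    if len(R)==2:print(*tri(R))
print(get_obs())
E
```

```text
side [[0.99, -0.06, 0.13, 474.82], [-0.14, -0.55, 0.82, -695.34], [0.02, -0.83, -0.55, 658.59], [0.0, 0.0, 0.0, 1.0]] 556.8439911739691
top [[0.02, -1.0, 0.05, 550.46], [-1.0, -0.02, -0.0, 135.25], [0.0, -0.05, -1.0, 1249.11], [0.0, 0.0, 0.0, 1.0]] 552.5947068071957
stand side [(276, 343, 0.64)]
stand top [(384, 296, 0.6), (439, 304, 0.47)]
[502.13162128  -6.91343182   6.07892368] [np.float64(0.6575287134859822), np.float64(0.6575287134860219)]
boom_hole side [(274, 314, 0.81)]
boom_hole top [(437, 304, 0.78)]
[496.13130438 -95.99827685 145.91843922] [np.float64(0.770706141237575), np.float64(0.7707061412376468)]
lens side [(272, 317, 0.68)]
lens top [(438, 300, 0.6)]
[498.239213   -98.73219548 142.82773873] [np.float64(3.9859721768359737), np.float64(3.9859721768359684)]
button_tip side []
button_tip top []
dish side [(253, 418, 0.6), (273, 315, 0.36)]
dish top []
bottle side [(285, 184, 0.95)]
bottle top [(185, 269, 0.95)]
[551.90381679 423.55709226  79.37089832] [np.float64(1.0521595550358795), np.float64(1.052159555035809)]
slidebox side [(433, 302, 0.94)]
slidebox top [(352, 168, 0.59)]
[793.76621812  69.53791571   6.50681209] [np.float64(3.9788431544011473), np.float64(3.9788431544011305)]
{'clock': 0.8, 'joint_pos': array([ 7.14135032e+01,  7.09410798e+00,  9.45529541e+01, -1.12652151e-03,
        7.83514074e+01, -4.73304465e+00]), 'joint_velocities': array([-0.02401012, -0.06099374, -0.03190383, -0.02540654,  0.04401202,
        0.04546299]), 'tau': array([-6.89752596e-04, -4.17564869e+01, -3.60196173e+01,  7.73195643e-02,
        4.31474496e-02, -1.93493281e-05]), 'ee_pos': array([155.6714546 , 631.08736031, 404.76960394]), 'orientation': array([1.79998566e+02, 1.22585688e-03, 1.66146775e+02]), 'contact_force': array([-0.14733158,  0.0488334 ,  0.29314742]), 'moment': array([-0.01291006,  0.04033396,  0.00956169]), 'grasp_force': 0.0, 'gripper_width': 1.0002852896476748}
```

View pics/side0.png

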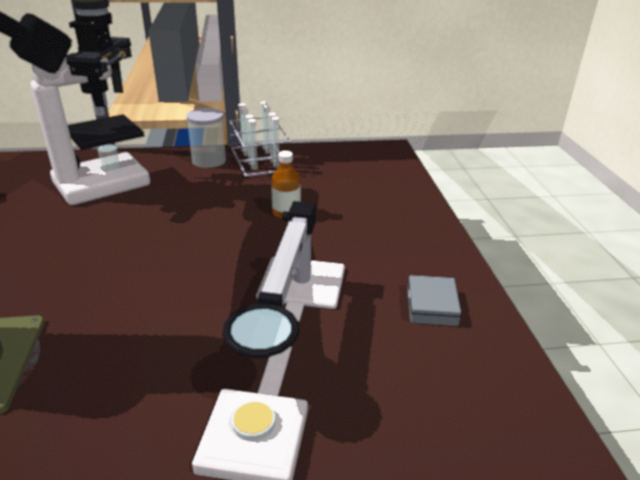

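View pics/top0.png

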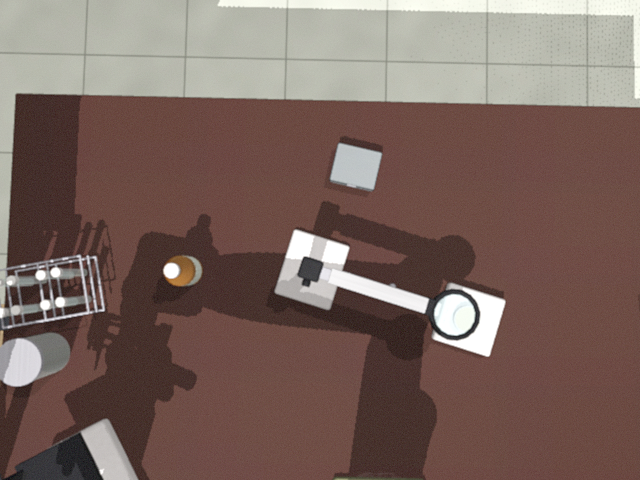

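The side view shows the lens at about (261,330), the boom running back to the post at about (300,220), and the dish at (253,418). The top view shows the lens at (455,314), the post cap at (310,270) and a small bump, the button, at about (393,285), on the +X side facing the slide box.

```bash
python3 - <<'E'
from h import *
C={n:camera(n) for n in("side","top")}
t=C["top"]["pixels"][250:350,300:490,::-1];cv2.imwrite("pics/t1.png",cv2.resize(t,None,fx=4,fy=4,interpolation=cv2.INTER_CUBIC))
s=C["side"]["pixels"][190:370,210:340,::-1];cv2.imwrite("pics/s1.png",cv2.resize(s,None,fx=3.3,fy=3.3,interpolation=cv2.INTER_CUBIC))
# lens ellipse from dark pixels
for n,(x0,y0,x1,y1) in{"side":(215,298,305,360),"top":(420,283,487,347)}.items():
    g=cv2.cvtColor(C[n]["pixels"],cv2.COLOR_RGB2GRAY)[y0:y1,x0:x1]
    print(n,g.min())
    for l in["lens","boom_hole"]:
        for q in trace(C[n],l)[:1]:
            m=q["mask"];ys,xs=np.where(m);print(l,q["score"],m.sum(),xs.min(),xs.max(),ys.min(),ys.max(),cv2.minAreaRect(np.c_[xs,ys].astype(np.float32)))
E
```

```text
side 15
lens 0.88 5240 223 306 222 358 ((282.95025634765625, 295.7254333496094), (68.80403137207031, 144.41127014160156), 32.8812370300293)
boom_hole 0.75 5376 223 306 222 357 ((282.7178039550781, 295.9789733886719), (69.28839874267578, 144.89903259277344), 33.146995544433594)
top 14
lens 0.85 3860 328 480 268 340 ((402.741455078125, 305.6652526855469), (156.10427856445312, 52.28887939453125), 9.23555850982666)
boom_hole 0.6 3630 329 479 269 340 ((407.492919921875, 291.8479309082031), (155.81072998046875, 51.06197738647461), 25.94229507446289)
```

View pics/t1.png

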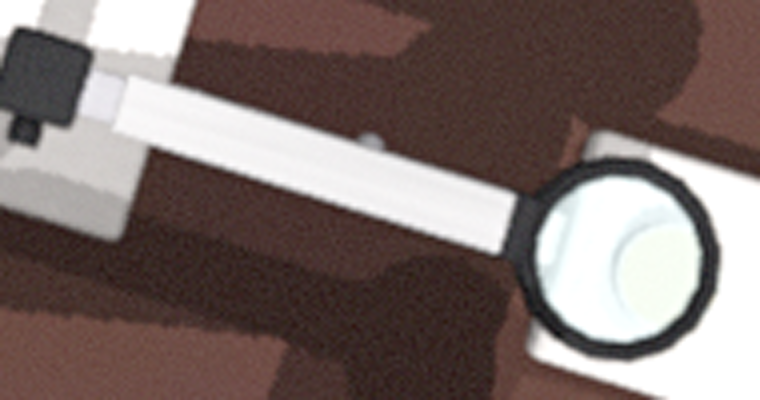

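View pics/s1.png

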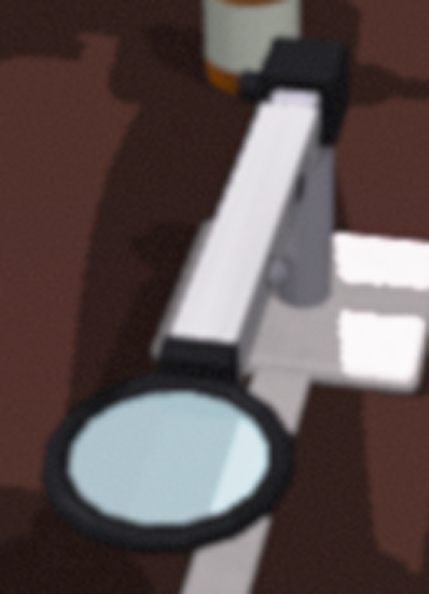

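The top crop shows the sleeve's top face from (330,276) to (426,305), the lens centre at (454,314.5) and the button at (392.8,285). The side crop shows the lens centre at (261,330), the button at (294.5,271) and the next hole as a dark spot at (301,246).

```bash
cat > m.py <<'E'
from h import *
C={n:camera(n) for n in("side","top")}
r=lambda n,u,v:ray(C[n],(u/640,v/480))
L,e=tri([r("top",454.25,314.5),r("side",260.9,329.7)]);print("lens",L.round(1),e[0].round(1))
B,e=tri([r("top",392.75,285),r("side",294.5,271.2)]);print("btn",B.round(1),e[0].round(1))
def at(n,u,v,z):
    o,d=r(n,u,v);return o+d*(z-o[2])/d[2]
R=at("top",330.4,275.9,165);F=at("top",426.5,305.3,165);print("sleeve",R.round(1),F.round(1),np.linalg.norm(F-R).round(1))
Lt=at("top",454.25,314.5,153);print(Lt.round(1))
a=F-R;print("ang",np.degrees(np.arctan2(a[1],a[0])));a=Lt-R;a[2]=0;print("ang lens",np.degrees(np.arctan2(a[1],a[0])),np.linalg.norm(a))
x=a/np.linalg.norm(a);y=np.array([-x[1],x[0],0])
# origin estimates
for o in(R+125*x,F-75*x,Lt-134*x,B-22*y):print(o.round(1))
# intersect side hole ray with pierced plane
O=Lt-134*x
o,d=r("side",300.9,246);t=((O+15*y-o)@y)/(d@y);h=o+d*t;print("hole2",(h-O)@x,h[2])
E
python3 m.py
```

```text
lens [ 476.4 -130.   149.6] 1.1
btn [532.3  -7.  152.9] 1.6
sleeve [545.9 117.1 165. ] [492.9 -71.9 165. ] 196.3
[ 475.5 -129.2  153. ]
ang -105.65593478369846
ang lens -105.95422340294664 256.1675613139449
[511.5  -3.1 165. ]
[5.135e+02 2.000e-01 1.650e+02]
[ 5.123e+02 -3.000e-01  1.530e+02]
[511.2  -0.9 152.9]
hole2 -96.82766115477821 134.6608006700243
```

Call:
jog_arm(
  moves=[0.25,-0.5,0,0,0,-0.38,0.5,-1,0,0,0,-0.766,0.5,-1,0,0,0,-0.766,0.5,-1,0,0,0,-0.766,0.5,-1,0,0,0,-0.766,0.5,-1,0,0,0,-0.766,0.5,-1,0,0,0,-0.766,0.5,-1,0,0,0,-0.766,0.5,-1,0,0,0,-0.766,0.5,-1,0,0,0,-0.766],
  grip=1,
)

```text
clock: 2.45
ee_pos: [355.7, 230.7, 404.9]
orientation: [180.0, -0.0, 74.3]
contact_force: [0.3, -0.3, -0.1]
gripper_width: 1.004
grasp_force: 0.0
```

```bash
python3 - <<'E'
from h import *
o=get_obs();print(o["clock"],o["ee_pos"],o["orientation"])
c=camera("side");th=np.radians(-105.8);x=np.array([np.cos(th),np.sin(th),0]);y=np.array([-x[1],x[0],0]);O=np.array([512,-1,150.])
print("btn",proj(c,O+20*y),[ (s,np.round(proj(c,O+15*y-s*x),1).tolist()) for s in(48,56,64,72,80)])
E
```

```text
2.45 [355.74417074 230.74579902 404.90770043] [ 1.79985086e+02 -1.52516196e-02  7.42523300e+01]
btn (np.float64(292.75316407397463), np.float64(272.5744488024244)) [(48, [295.3, 254.8]), (56, [296.2, 252.1]), (64, [297.1, 249.3]), (72, [298.0, 246.7]), (80, [298.8, 244.0])]
```

Call:
jog_arm(
  moves=[0.391,-0.579,0,0,0,0,0.391,-0.579,0,0,0,0,0.391,-0.579,0,0,0,0,0.391,-0.579,0,0,0,0,0.391,-0.579,0,0,0,0,0.391,-0.579,0,0,0,0,0.391,-0.579,0,0,0,0],
)

```text
clock: 3.38
ee_pos: [511.7, 0.3, 404.5]
orientation: [-180.0, -0.0, 74.3]
contact_force: [0.3, 0.4, 0.6]
gripper_width: 0.999
grasp_force: 0.0
```

```bash
python3 - <<'E'
from h import *
C={n:camera(n) for n in("side","top")}
t=C["top"]["pixels"][230:350,300:490,::-1];s=C["side"]["pixels"][130:370,180:360,::-1]
t=cv2.resize(t,None,fx=2.2,fy=2.2,interpolation=2);s=cv2.resize(s,None,fx=2,fy=2,interpolation=2)
im=np.zeros((480,780,3),np.uint8);im[:t.shape[0],:t.shape[1]]=t;im[:,420:]=s
cv2.imwrite("pics/a2.png",im);print(get_obs()["contact_force"])
E
```

```text
[-0.09836273  0.53382469  0.11840189]
```

View pics/a2.png

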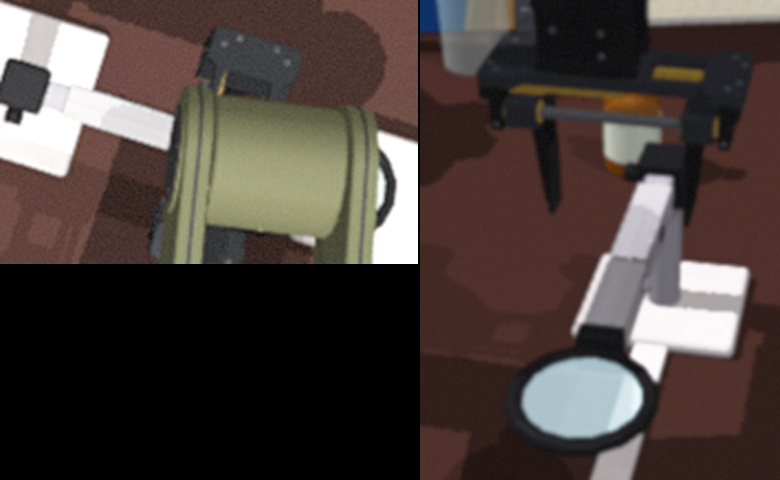

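The gripper straddles the boom, with a finger on each side, so I can go down.

Call:
jog_arm(
  moves=[0,-0.002,-0.1,0,0,0,0,-0.002,-0.209,0,0,0,0,-0.002,-0.209,0,0,0,0,-0.002,-0.209,0,0,0],
)

```text
clock: 3.98
ee_pos: [512.4, -0.7, 322.9]
orientation: [179.9, -0.0, 74.3]
contact_force: [1.0, 0.1, 0.3]
gripper_width: 1.0
grasp_force: 0.0
```

Call:
jog_arm(
  moves=[0,0,0,0,0,0,0,0,0,0,0,0,0,0,0,0,0,0,0,0,0,0,0,0,0,0,0,0,0,0,0,0,0,0,0,0],
  grip=0,
  squeeze=15,
)

```text
clock: 4.72
ee_pos: [512.3, -1.4, 321.2]
orientation: [179.9, -0.0, 74.2]
contact_force: [3.8, -1.3, -1.8]
gripper_width: 0.426
grasp_force: 1.9
```

Call:
jog_arm(
  moves=[0,0,0,0,0,0,0,0,0,0,0,0,0,0,0,0,0,0,0,0,0,0,0,0],
  squeeze=40,
)

```text
clock: 5.22
ee_pos: [512.3, -1.5, 321.2]
orientation: [179.9, -0.0, 74.2]
contact_force: [4.5, -0.1, -3.4]
gripper_width: 0.313
grasp_force: 40.0
```

Call:
jog_arm(
  moves=[-0.0003,-0.0012,0,0,0,0,-0.0007,-0.0024,0,0,0,0],
)

```text
clock: 5.48
ee_pos: [512.2, -1.9, 321.2]
orientation: [179.9, -0.1, 74.2]
contact_force: [7.7, 3.2, -2.9]
gripper_width: 0.313
grasp_force: 40.0
```

Call:
jog_arm(
  moves=[-0.0003,-0.0012,0,0,0,0,-0.0007,-0.0024,0,0,0,0],
)

```text
clock: 5.72
ee_pos: [512.0, -2.3, 321.2]
orientation: [179.9, -0.3, 74.2]
contact_force: [9.0, 6.6, -4.2]
gripper_width: 0.31
grasp_force: 40.0
```

Call:
jog_arm(
  moves=[-0.0003,-0.0012,0,0,0,0,-0.0007,-0.0024,0,0,0,0,-0.0007,-0.0024,0,0,0,0],
)

```text
clock: 6.1
ee_pos: [511.8, -2.8, 321.2]
orientation: [179.9, -0.3, 74.2]
contact_force: [8.6, 8.0, -4.4]
gripper_width: 0.311
grasp_force: 40.0
```

Call:
jog_arm(
  moves=[-0.0003,-0.0012,0,0,0,0,-0.0007,-0.0024,0,0,0,0,-0.0007,-0.0024,0,0,0,0],
)

```text
clock: 6.48
ee_pos: [511.5, -3.7, 321.2]
orientation: [179.9, -0.3, 74.2]
contact_force: [8.7, 8.5, -4.1]
gripper_width: 0.312
grasp_force: 40.0
```

Call:
jog_arm(
  moves=[-0.0007,-0.0024,0,0,0,0,-0.0014,-0.0048,0,0,0,0,-0.0014,-0.0048,0,0,0,0],
)

```text
clock: 6.85
ee_pos: [510.9, -5.8, 321.2]
orientation: [179.9, -0.3, 74.2]
contact_force: [8.4, 7.4, -4.6]
gripper_width: 0.309
grasp_force: 40.0
```

Call:
jog_arm(
  moves=[-0.0007,-0.0024,0,0,0,0,-0.0014,-0.0048,0,0,0,0,-0.0014,-0.0048,0,0,0,0],
)

```text
clock: 7.22
ee_pos: [510.4, -7.6, 321.2]
orientation: [179.9, -0.3, 74.2]
contact_force: [9.4, 7.8, -4.7]
gripper_width: 0.31
grasp_force: 40.0
```

Call:
jog_arm(
  moves=[-0.004,-0.014,0,0,0,0,-0.008,-0.028,0,0,0,0,-0.012,-0.042,0,0,0,0,-0.016,-0.056,0,0,0,0,-0.02,-0.07,0,0,0,0,-0.023,-0.082,0,0,0,0,-0.023,-0.082,0,0,0,0],
)

```text
clock: 8.1
ee_pos: [500.8, -41.2, 321.2]
orientation: [180.0, -0.1, 74.2]
contact_force: [3.9, 2.0, -3.2]
gripper_width: 0.31
grasp_force: 40.0
```

```bash
python3 - <<'E'
from h import *
C={n:camera(n) for n in("side","top")}
t=C["top"]["pixels"][230:350,300:490,::-1];s=C["side"]["pixels"][170:410,180:360,::-1]
t=cv2.resize(t,None,fx=2.2,fy=2.2,interpolation=2);s=cv2.resize(s,None,fx=2,fy=2,interpolation=2)
im=np.zeros((480,780,3),np.uint8);im[:t.shape[0],:t.shape[1]]=t;im[:,420:]=s
cv2.imwrite("pics/a3.png",im)
E
```

```text
(no output)
```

View pics/a3.png

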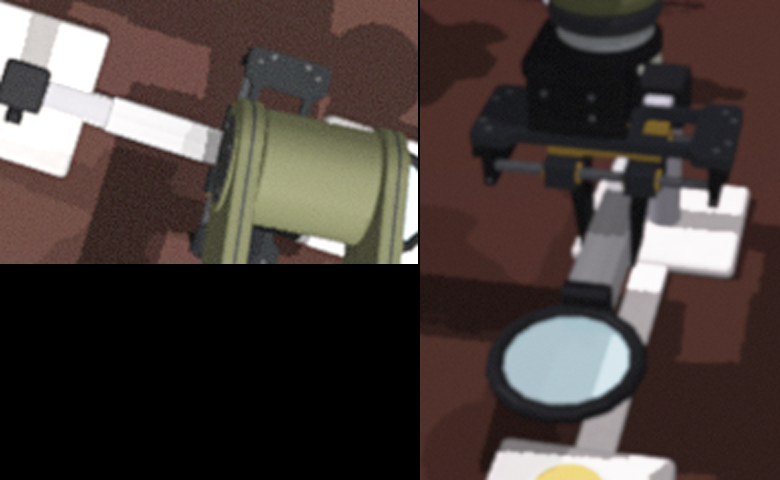

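The sleeve has been drawn about 41 mm, and the rear end in the top crop has moved from (66,100) to (107,112), so the grip isn't slipping. From here I feel for the hole in small steps.

Call:
jog_arm(
  moves=[-0.0012,-0.0042,0,0,0,0,-0.0024,-0.0084,0,0,0,0],
)

```text
clock: 8.45
ee_pos: [500.1, -43.7, 321.2]
orientation: [180.0, -0.3, 74.2]
contact_force: [6.3, 7.9, -2.5]
gripper_width: 0.312
grasp_force: 40.0
```

Call:
jog_arm(
  moves=[-0.0007,-0.0024,0,0,0,0,-0.0014,-0.0048,0,0,0,0],
)

```text
clock: 8.7
ee_pos: [499.5, -45.6, 321.2]
orientation: [180.0, -0.3, 74.2]
contact_force: [7.0, 8.5, -2.8]
gripper_width: 0.312
grasp_force: 40.0
```

Call:
jog_arm(
  moves=[-0.0007,-0.0024,0,0,0,0,-0.0014,-0.0048,0,0,0,0],
)

```text
clock: 8.95
ee_pos: [499.0, -47.4, 321.2]
orientation: [180.0, -0.4, 74.2]
contact_force: [6.5, 9.1, -3.3]
gripper_width: 0.309
grasp_force: 40.0
```

Call:
jog_arm(
  moves=[-0.0007,-0.0024,0,0,0,0,-0.0014,-0.0048,0,0,0,0],
)

```text
clock: 9.2
ee_pos: [498.4, -49.4, 321.2]
orientation: [180.0, -0.3, 74.2]
contact_force: [7.2, 10.1, -3.3]
gripper_width: 0.312
grasp_force: 40.0
```

Call:
jog_arm(
  moves=[-0.0007,-0.0024,0,0,0,0,-0.0014,-0.0048,0,0,0,0],
)

```text
clock: 9.45
ee_pos: [497.9, -51.3, 321.2]
orientation: [179.9, -0.4, 74.2]
contact_force: [7.4, 7.6, -2.6]
gripper_width: 0.311
grasp_force: 40.0
```

Call:
jog_arm(
  moves=[-0.0007,-0.0024,0,0,0,0,-0.0014,-0.0048,0,0,0,0],
)

```text
clock: 9.7
ee_pos: [497.3, -53.2, 321.2]
orientation: [180.0, -0.3, 74.2]
contact_force: [7.5, 9.5, -2.4]
gripper_width: 0.31
grasp_force: 40.0
```

Call:
jog_arm(
  moves=[-0.0007,-0.0024,0,0,0,0,-0.0014,-0.0048,0,0,0,0],
)

```text
clock: 9.95
ee_pos: [496.7, -55.1, 321.2]
orientation: [180.0, -0.3, 74.2]
contact_force: [6.3, 7.0, -2.1]
gripper_width: 0.313
grasp_force: 40.0
```

Call:
jog_arm(
  moves=[-0.0007,-0.0024,0,0,0,0,-0.0014,-0.0048,0,0,0,0],
)

```text
clock: 10.2
ee_pos: [496.2, -57.1, 321.2]
orientation: [180.0, -0.4, 74.2]
contact_force: [7.9, 9.8, -2.2]
gripper_width: 0.31
grasp_force: 40.0
```

Call:
jog_arm(
  moves=[-0.0007,-0.0024,0,0,0,0,-0.0014,-0.0048,0,0,0,0],
)

```text
clock: 10.45
ee_pos: [495.6, -59.0, 321.2]
orientation: [180.0, -0.3, 74.2]
contact_force: [6.9, 8.6, -2.0]
gripper_width: 0.308
grasp_force: 40.0
```

Call:
jog_arm(
  moves=[-0.0007,-0.0024,0,0,0,0,-0.0014,-0.0048,0,0,0,0],
)

```text
clock: 10.7
ee_pos: [495.1, -60.9, 321.2]
orientation: [180.0, -0.4, 74.2]
contact_force: [6.0, 9.1, -2.1]
gripper_width: 0.31
grasp_force: 40.0
```

Call:
jog_arm(
  moves=[-0.0007,-0.0024,0,0,0,0,-0.0014,-0.0048,0,0,0,0],
)

```text
clock: 10.95
ee_pos: [494.5, -62.8, 321.2]
orientation: [180.0, -0.3, 74.2]
contact_force: [6.3, 8.3, -3.5]
gripper_width: 0.313
grasp_force: 40.0
```

Call:
jog_arm(
  moves=[-0.0007,-0.0024,0,0,0,0,-0.0014,-0.0048,0,0,0,0],
)

```text
clock: 11.2
ee_pos: [493.9, -64.9, 321.2]
orientation: [180.0, -0.3, 74.2]
contact_force: [6.1, 5.9, -1.9]
gripper_width: 0.314
grasp_force: 40.0
```

Call:
jog_arm(
  moves=[-0.0004,-0.0012,0,0,0,0,-0.0007,-0.0024,0,0,0,0],
)

```text
clock: 11.45
ee_pos: [493.5, -66.1, 321.2]
orientation: [180.0, -0.3, 74.2]
contact_force: [6.1, 5.5, -2.6]
gripper_width: 0.309
grasp_force: 40.0
```

Call:
jog_arm(
  moves=[-0.0004,-0.0012,0,0,0,0,-0.0007,-0.0024,0,0,0,0],
)

```text
clock: 11.7
ee_pos: [493.2, -67.3, 321.2]
orientation: [180.0, -0.2, 74.2]
contact_force: [4.5, 3.8, -1.6]
gripper_width: 0.312
grasp_force: 40.0
```

Call:
jog_arm(
  moves=[-0.0004,-0.0012,0,0,0,0,-0.0007,-0.0024,0,0,0,0],
)

```text
clock: 11.95
ee_pos: [492.9, -68.5, 321.2]
orientation: [180.0, -0.1, 74.2]
contact_force: [4.7, 2.2, -1.8]
gripper_width: 0.31
grasp_force: 40.0
```

Call:
jog_arm(
  moves=[-0.0004,-0.0012,0,0,0,0,-0.0007,-0.0024,0,0,0,0],
)

```text
clock: 12.2
ee_pos: [492.5, -69.9, 321.2]
orientation: [180.0, -0.1, 74.2]
contact_force: [4.3, 2.9, -2.0]
gripper_width: 0.31
grasp_force: 40.0
```

```bash
cat > look.py <<'E'
from h import *
import sys
C={n:camera(n) for n in("side","top")}
for n,c in C.items(): print(n,[(np.round(q["point"],3).tolist(),round(q["score"],2)) for q in search_frame(c,"button_tip")])
th=np.radians(-105.8);x=np.array([np.cos(th),np.sin(th),0]);y=np.array([-x[1],x[0],0]);O=np.array([512,-1,150.])
im=[]
for n in C:
    u,v=map(int,proj(C[n],O+20*y));print(n,u,v)
    im.append(cv2.resize(C[n]["pixels"][v-35:v+35,u-28:u+28,::-1],None,fx=7,fy=7,interpolation=2))
cv2.imwrite(sys.argv[1],np.hstack(im))
E
python3 look.py pics/a4.png
```

```text
side []
top []
side 292 272
top 392 284
```

View pics/a4.png

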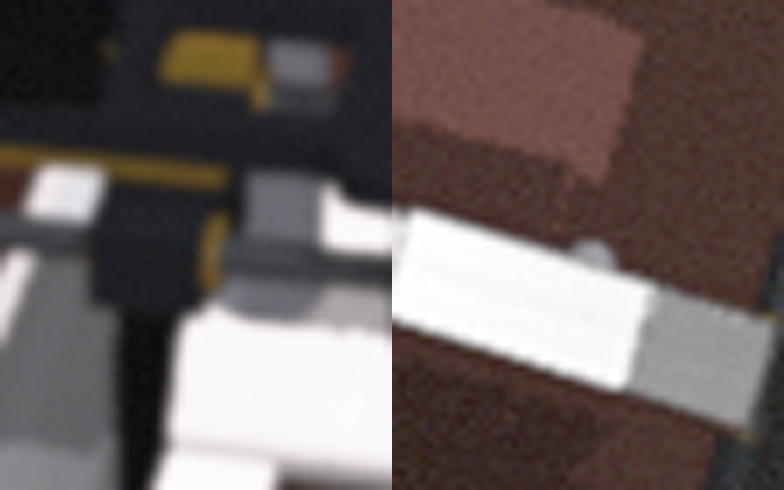

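The top crop shows the button standing out of the sleeve again, at about crop (592,250). I'll compare how far it sticks out with the first picture.

```bash
cat > bump.py <<'E'
from h import *
a=cv2.imread("pics/top0.png").astype(float).mean(2);b=np.mean([camera("top")["pixels"].astype(float).mean(2) for _ in range(3)],0)
for g in(a,b):print(g[276:294,386:401].astype(int))
E
python3 bump.py
```

```text
[[ 58  55  55  54  50  57  55  53  56  60  52  60  59  55  62]
 [ 52  59  55  58  60  57  56  54  60  62  56  56  57  56  53]
 [ 55  59  55  54  61  50  61  56  50  61  54  58  58  59  56]
 [ 57  56  59  57  56  53  51  63  50  57  56  52  59  55  54]
 [ 53  57  53  58  58  54  56  55  57  56  60  53  61  58  61]
 [ 56  56  54  59  52  59  50  51  65  54  58  60  59  60  58]
 [ 56  54  60  53  61  59  59  58  55  54  52  63  60  50  58]
 [ 50  56  52  63  80  88  98  96  76  61  59  59  54  64  62]
 [ 99  73  68  82 113 142 150 143 118  79  54  59  48  61  49]
 [188 165 138 122 133 147 158 160 145 110  65  59  55  53  61]
 [237 229 213 189 173 167 161 160 150 119  72  50  52  56  56]
 [240 240 239 235 230 214 195 185 170 136  93  67  50  53  50]
 [238 239 238 240 239 237 236 232 217 196 178 153 127  95  69]
 [238 238 240 237 237 239 239 240 239 239 234 224 206 180 159]
 [240 240 239 238 236 238 236 237 239 239 240 240 240 236 224]
 [240 240 239 239 238 238 238 237 236 236 236 238 240 240 238]
 [239 239 240 239 240 238 238 238 238 238 238 236 236 237 237]
 [241 240 240 239 239 239 240
[... 469 characters left out ...]
0  59]
 [ 58  55  57  61  83  98 106  98  76  61  56  59  60  59  58]
 [114  95  76  86 119 141 151 150 122  78  58  55  61  59  61]
 [200 184 154 139 145 152 158 165 152 107  70  53  56  58  58]
 [248 240 223 206 193 176 161 163 157 125  78  51  57  55  60]
 [250 250 248 246 241 227 207 194 177 148 103  75  71  57  56]
 [250 249 249 250 249 247 245 240 231 212 188 163 143 104  76]
 [251 250 250 249 248 248 249 249 248 248 243 233 216 194 163]
 [250 250 250 250 249 250 249 249 248 249 249 249 249 243 221]
 [248 249 248 248 249 249 249 249 248 247 247 248 250 242 211]
 [247 247 247 247 248 247 248 248 249 249 249 249 249 241 202]
 [247 246 246 246 246 246 247 247 247 248 247 249 250 239 199]]
```

The button stands out exactly as far as it did at the start, so it's fully popped. I'll let go and lift clear.

Call:
jog_arm(
  moves=[0,0,0,0,0,0,0,0,0,0,0,0,0,0,0,0,0,0,0,0,0,0,0,0,0,0,0,0,0,0,0,0,0,0,0,0],
  grip=1,
)

```text
clock: 13.3
ee_pos: [492.4, -70.1, 321.2]
orientation: [-180.0, 0.0, 74.2]
contact_force: [-0.1, 0.1, -1.0]
gripper_width: 0.887
grasp_force: 0.0
```

Call:
jog_arm(
  moves=[0,0,0.1,0,0,0,0,0,0.25,0,0,0,0,0,0.25,0,0,0,0,0,0.25,0,0,0,0,0,0.25,0,0,0],
)

```text
clock: 13.92
ee_pos: [492.0, -70.1, 419.1]
orientation: [-179.8, 0.0, 74.2]
contact_force: [-0.9, 0.6, -1.3]
gripper_width: 1.002
grasp_force: 0.0
```

```bash
python3 bump.py | tail -18 | sed -n 6,13p; python3 look.py pics/a5.png
```

```text
[ 89  90  91  91  90  84  70  56  56  60  62  64  60  59  61]
 [ 90  87  89  88  89  86  67  57  57  57  55  62  58  59  60]
 [ 80  79  77  87 100 108 110 100  76  60  58  57  58  61  62]
 [114  96  77  93 124 145 152 149 123  83  58  58  63  59  61]
 [200 184 154 137 143 152 159 164 151 114  68  53  58  58  61]
 [248 241 224 208 191 176 162 164 155 128  76  53  56  53  57]
 [251 250 248 247 242 228 207 194 178 151 105  77  73  60  52]
 [250 250 250 251 250 248 246 241 230 212 188 165 145 107  78]
side [([0.405, 0.737], 0.34)]
top []
side 292 272
top 392 284
```

View pics/a5.png

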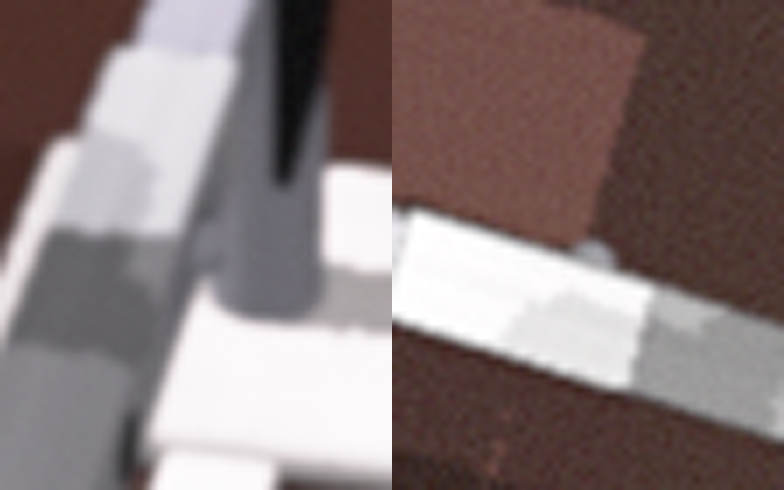

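The button stands proud at crop (205,240) in the side view and (595,250) in the top view. The empty first hole shows at (130,435), and the gripper is clear.

```bash
python3 -c "
from rig import *
print(job_done())"
```

```text
the job is handed in; nothing more can be done
None
```

The sleeve is drawn out about 71 mm, the button is fully out through the next hole, the gripper has let go and is clear, and the job is handed in at about 14 s; the dish, bottle and slide box were not touched.

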